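Square the blank in the filing board and take up the file

ROBOT

A 6-joint arm with a two-finger parallel gripper is mounted at the origin on the work surface. World frame = base frame: x ahead of the robot, y to its left, z up, the work surface at z = 0. Lengths are in mm, angles in rad, forces in N, time in s.
With the tool pointing down it reaches from about 250 to 725 mm from the base axis. Payload 9.7 kg.
Tool frame: the origin (TCP) lies at the centre of the arm's flange, where the gripper is bolted on; the fingertips stand env.nose_length ahead of it and the grasp point (between the pads) lies 155 mm ahead of it (env.nose_length is the distance from the TCP to the fingertips, in mm); z points along the fingers, y is the line along which they close (so a half turn about z gives the same grasp; the last joint's range is limited). The gripper opens to 85 mm and grips with 20 to 120 N. Pads are 22 mm wide; open, the fingers measure 114 mm over their backs; the gripper's body (76 mm by 85 mm) begins 54 mm behind the grasp point. The pads swing forward as they close: fully open they stand 13 mm farther back than shut.
Start: joints at [-1.138, 0.087, 0.176, 1.66, 0, 1.571], TCP at [230.675, -499.286, 404.684] pointing down, gripper open.
Joint ranges: [-3.13, 3.13], [-0.85, 1.81], [-1.15, 1.24], [-2.2, 2.28], [-1.44, 1.52], [-3.14, 3.14]. Speed limits (rad/s): [2.22, 2.22, 2.57, 3.14, 3.14, 3.14].

INTERFACE

Orientations are given as a unit quaternion [w, x, y, z].
In Python, from station import env gives the robot as it stands.
- The arm moves only by the tool step_arm, never from a script. Its argument "series" is a list of rows, each a list of 7 numbers: the turn, a rotation vector about the tool's x, y, z as a fraction of full scale, then the shift along the tool's x, y, z as a fraction of full scale, then the opening, from -1 (shut) to 1 (fully open). In form: [[wx, wy, wz, tx, ty, tz, grip], ...]. A call has 1 to 8 rows; each row shifts and turns the commanded pose from where the row before left it, along the tool's axes as they then stand; what a row does not reach is not made up. Full scale, the value 1, is 0.03 m for a shift and 10 degrees for a turn. A row lasts 1/8 s, in which the tool goes at most 62.5 mm and 10.7 degrees, less where a joint would pass 70% of its speed; a pose out of reach is approached as far as the arm can. A call with a number of a shift or a turn outside -1 to 1 is refused whole. A call with a gripper value outside its range is refused whole. The fingers move at their own pace and stop on an object; the grip force is fixed at half the most. Time passes only in rows, so rows that do not move let the fingers close. It gives the time, the measured TCP pose, the force, the opening and the grip force at its end, in the units of the state.
- env.sense(): the state, without advancing time (a new reading comes with each control period).
- env.camera(name): name is "side" or "top"; returns the picture (400x640x3 uint8, red, green, blue); there is no depth.
- env.calibration(name): a dict with "fx", "fy", "cx", "cy" (pixels), "T" (4x4, takes a point from camera to world coordinates). Camera axes: x right, y down, z forward; pixel columns grow to the right and rows downward; lengths in mm; the calibration is good to about 2 mm. A picture is of the moment at which its call begins. calibration takes no time and is no camera call.
- env.sign_off(): hands the job in; it is judged then, once.
Trained networks look in the newest picture that a camera, given by its name, has taken for a name from the list of things; names that differ only in an ending like _2 or _b are one class to them, and where a whole thing is asked for, a point or a joint stands for the part that bears it (a point fixed in the world has none). Each returns a list of dicts, best first, with "confidence" (0 to 1); they miss things now and then, are a little off and sometimes report something else, mostly with a low value. They report only what shows in the picture. A call takes as long as a camera call. They do not tell look-alikes from the thing itself.
- env.boxes_of(camera, target): "rect" ([left, top, width, height] in pixels, round what is visible of it).
- env.spot_point(camera, target): "uv" ([column, row] in pixels: a listed point, or the origin of a listed thing).
The state is a dict: "clock": time; "joint_positions": joint angles; "dq": joint speeds; "joint_torque": joint torques, N m; "ee_pos": TCP position; "orientation": TCP orientation; "ft_force": force on the tool from outside, world axes, zero at the start; "moment": the same for the moment, N m; "grip_width": opening from 0.0 (shut) to 1.0 (fully open); "finger_force": force on a finger pad.
Only numpy, scipy, OpenCV 4.12 (cv2) and the standard library are available. Lean on these libraries where they do the work, as an engineer would, in place of code of your own. Each camera call takes 0.05 s, during which the arm holds its last target. There are 200 camera calls.

TASK

Get ready to file the aluminium blank: first push it square and flush into the fence corner of the filing board, its long side against the long side fence and its end against the far fence. Then draw the flat file (the one with the long wooden handle) out of the slanted rack and turn it from its slanting attitude until it lies level and flat, with its blade raised about a hand's breadth over the middle of the blank, clear of everything but your grip. Finish while still holding it there; the blank stays flush and the rest of the bench stays as it is.

Things in the scene. Friction and masses are not known exactly. Their poses are not given: they have to be found in the camera images.
- board: Fixed filing board: plywood base 220 x 220 x 12 mm; wooden fences 12 mm thick rise 22 mm above the base along its +x edge (far fence) and its +y edge (side fence). Origin: centre of its underside, z up. The fences' inner faces are at x = +98 and y = +98 mm in its frame, so the blank is home with its centre at x = +48, y = +78 mm, long axis along x. Place and yaw vary.
- blank: Loose aluminium bar offcut lying on the board's base, 100 (x, long) x 40 (y) x 20 mm, about 0.2 kg, with two dark dots on top. Origin: centre of its underside; z up. It starts off the fences, up to 0.35 rad askew to the board's x; slides with a push of a few newtons.
- rack: Fixed slanted wooden tool rack, 240 mm wide (y), about 96 mm high. Its block leans 45 degrees from vertical towards its -x (to the robot). Three slots at y = -75, 0, +75 mm, 55 mm deep along the slant, about 1 mm play. The file and two other tools stand in them in any order, leaning alike. Origin: under the block, on the bench; z up. Place and yaw vary.
- file: Flat file in a rack slot, leaning 45 degrees, handle up and towards the robot. Steel blade 125 long, 20 wide (y), 5 mm thick (x); wooden handle 90 long, 24 wide (y), 20 mm thick (x). About 0.13 kg. Origin: blade tip, at the slot's bottom; z along the file to the handle (handle z = 130 to 220 mm); y parallel to the rack's y; x normal to the broad faces. It leaves the slot after 55 mm along z.
- file_grip (a point): Point on the file's axis in the handle, 165 mm from the tip, the place to grip (24 mm across, along the file's y). Axes as the file's.
- file_blade (a point): Middle of the blade, on the file's axis, 60 mm from the tip. Axes as the file's.
- scraper: Bystander in a rack slot: flat steel blade 20 x 5 mm with a black 30 mm ball knob, 110 mm long over all. Origin at its tip in the slot. Leave alone.
- rule: Bystander in a rack slot: plain flat steel straightedge 150 x 20 x 5 mm without handle. Origin at its lower end. Leave alone.
- cup_ring: Bystander: loose steel ring, 40 mm outside, 14 mm high, on the bench between board and rack. Origin under its centre.
- spanner: Bystander: steel spanner 150 mm long lying on the bench near the robot.
- oil_can: Bystander: grey can 54 mm across, 120 mm high, beyond the board and rack. Origin under its centre.
- bolt_jar: Bystander: closed jar 64 mm across, 85 mm high, beyond the board. Origin under its centre.
- brush: Bystander: hand brush 170 mm long lying on the bench near the robot, to the left.
Things that resemble listed ones, but are neither listed nor needed, are in the scene too. Leave any orange or turquoise look-alike of the file alone. Of the things shaped like the blank, the aluminium one is meant.

How it is judged (in metres and radians):
On the way, in this order (a step that is already met when the one before it is completed fails the run):
1. the blank is square and flush in the fence corner (x of blank in the frame of board above 0.0455 m and y of blank in the frame of board above 0.0755 m and z of blank in the frame of board below 0.015 m and angle between the x axis of blank and the x axis of board, either way round below 0.035 rad), for 0.2 s.
2. the file is drawn clear of the rack, in the fingers (contact force between file and the fingers above 2 N and contact force between file and rack below 0.1 N and height (world z) of file above 0.085 m), for 0.2 s.
At the end, for the whole second after the job is handed in: Blank flat on the board, within 2.5 mm of both fences and square within 2 degrees; file held by the fingers alone, at rest, level and flat within 0.2 rad, middle of its blade within 40 mm (seen from above) of the blank's middle and 75 to 280 mm above the bench (all of step 1 and contact force between file and the fingers above 2 N and (angle between file's own x axis and vertical below 0.2 rad or angle between file's own x axis and vertical above 2.94159 rad) and horizontal distance between file_blade and blank below 0.04 m and height (world z) of file_blade between 0.075 and 0.28 m and linear speed of file below 0.03 m/s and contact force between file and board below 0.1 N and contact force between file and blank below 0.1 N and contact force between file and rack below 0.1 N and contact force between file and scraper below 0.1 N and contact force between file and rule below 0.1 N and contact force between file and cup_ring below 0.1 N and contact force between file and spanner below 0.1 N and contact force between file and oil_can below 0.1 N and contact force between file and bolt_jar below 0.1 N and contact force between file and brush below 0.1 N); the arm keeps its last pose, push and grip.
It fails at once if a neighbouring rack tool (scraper or rule) is moved more than 30 mm (distance of any of scraper, rule from where it was at the start of the episode above 0.03 m).
It fails at once if a bystander on the bench is moved more than 30 mm (distance of any of cup_ring, spanner, oil_can, bolt_jar, brush from where it was at the start of the episode above 0.03 m).
It also fails if it takes over 64 s, if anything falls off the work surface, if the arm or the gripper's body presses on something with over 40 N, if the wrist force passes 120 N, or if a joint passes its speed limit or range.

## Working session

There is one attempt and no reset: what is moved stays moved. The work goes in short steps, Python scripts to look and compute and a tool call to move; the robot and the scene stay as the last step left them, time stands still between calls to the robot, and variables do not carry over. Pictures are saved under pics/ and viewed, at most 10 in all, crops included, and the job is handed in when it is done.

Besides the shell and the picture viewer there is one more tool, called after ">>>" as name(argument=value, ...), one argument or row to a line, values as JSON. step_arm: Moves the arm, as the interface text tells. Its arguments: {"type":"object","properties":{"series":{"type":"array","items":{"type":"array","items":{"type":"number","minimum":-1,"maximum":1}}}},"required":["series"]}

```bash
mkdir -p pics; ls
python3 - <<'E'
from station import env
import cv2, numpy as np
print(env.nose_length, env.sense())
for c in ("top","side"):
    im=env.camera(c); cv2.imwrite(f"pics/{c}0.png",cv2.cvtColor(im,cv2.COLOR_RGB2BGR))
    k=env.calibration(c); print(c,k["fx"],k["fy"],k["cx"],k["cy"],np.round(k["T"],3).tolist())
    for t in ("board","blank","rack","file","file_grip","file_blade","scraper","rule"):
        r=env.spot_point(c,t); b=env.boxes_of(c,t)
        print(t,[(np.round(x["uv"]).tolist(),round(x["confidence"],2)) for x in r][:3],[(np.round(x["rect"]).tolist(),round(x["confidence"],2)) for x in b][:3])
E
```

```text
pics
173.4 {'clock': 0.0, 'joint_positions': array([-1.13800094e+00,  8.74722931e-02,  1.75103974e-01,  1.65982593e+00,
       -5.35152915e-06,  1.57080274e+00]), 'dq': array([-0.0009971 , -0.00176403, -0.00040667, -0.00089477,  0.00025773,
        0.00149665]), 'joint_torque': array([ 4.73176682e-03, -5.20389855e+01,  4.64805400e+01,  1.60561327e-02,
        2.54300585e-04, -3.65656331e-05]), 'ee_pos': array([ 230.67179326, -499.28158457,  403.96072508]), 'orientation': array([-6.82086476e-04,  9.76677694e-01,  2.14709555e-01, -1.52691852e-04]), 'ft_force': array([-0.75623893,  0.63426775,  0.47735239]), 'moment': array([ 0.01289892, -0.00723313,  0.00459751]), 'finger_force': 0.0, 'grip_width': 0.9984156465949906}
top 452.8522831797369 452.8522831797369 316.87138173537625 199.20502263196184 [[-0.003, -0.997, 0.078, 454.077], [-1.0, 0.004, 0.014, 59.613], [-0.014, -0.078, -0.997, 1277.04], [0.0, 0.0, 0.0, 1.0]]
board [([266.0, 197.0], 0.81), ([396.0, 253.0], 0.3), ([301.0, 116.0], 0.3)] [([220.0, 152.0, 92.0, 94.0], 0.82), ([380.0, 227.0, 34.0, 46.0], 0.25)]
blank [([261.0, 194.0], 
[... 1222 characters left out ...]
, 0.74), ([262.0, 263.0, 45.0, 29.0], 0.65)]
rack [([315.0, 195.0], 0.84), ([393.0, 347.0], 0.73), ([387.0, 218.0], 0.71)] [([285.0, 156.0, 65.0, 57.0], 0.56)]
file [([365.0, 188.0], 0.79), ([443.0, 216.0], 0.5)] [([364.0, 180.0, 64.0, 7.0], 0.88), ([323.0, 151.0, 41.0, 32.0], 0.63)]
file_grip [([348.0, 163.0], 0.8), ([416.0, 183.0], 0.75)] [([322.0, 146.0, 43.0, 36.0], 0.86), ([364.0, 180.0, 69.0, 8.0], 0.69), ([447.0, 208.0, 15.0, 8.0], 0.48)]
file_blade [([382.0, 187.0], 0.62), ([323.0, 183.0], 0.53), ([459.0, 212.0], 0.49)] [([365.0, 182.0, 68.0, 5.0], 0.93), ([446.0, 209.0, 16.0, 11.0], 0.68), ([318.0, 150.0, 47.0, 33.0], 0.64)]
scraper [] [([333.0, 152.0, 16.0, 11.0], 0.49)]
rule [] []
```

View pics/top0.png

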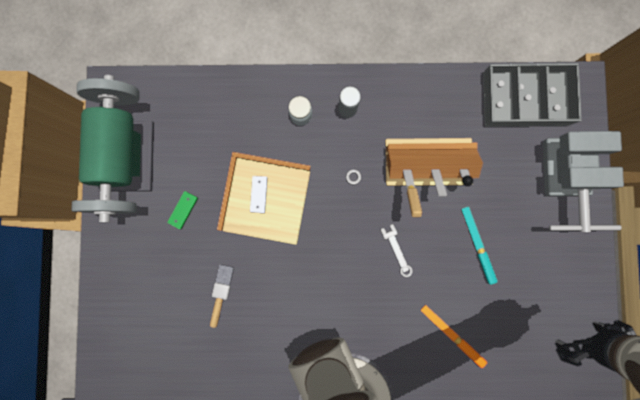

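View pics/side0.png

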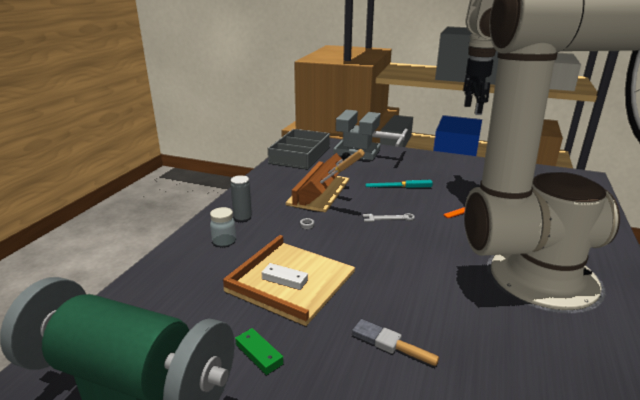

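The top view (up = +x, left = +y) shows the board at about (266,197), with its fences along the top and left edges, and the aluminium blank at (259,194). The rack is at (432,160). The file, with its wooden handle at (414,200), is in the left (+y) slot, the rule is in the middle and the scraper on the right. The side view agrees: handle at about (350,160), board at (290,280). The next step is to fit models to colour masks.

```bash
cat > h.py <<'E'
import cv2, numpy as np
from station import env
from scipy.optimize import minimize
from scipy.spatial.transform import Rotation as R
CAL={c:env.calibration(c) for c in ("top","side")}
def proj(c,P):
    k=CAL[c];T=np.array(k["T"]);q=(np.atleast_2d(P)-T[:3,3])@T[:3,:3]
    return np.c_[k["fx"]*q[:,0]/q[:,2]+k["cx"],k["fy"]*q[:,1]/q[:,2]+k["cy"]]
def ray(c,uv):
    k=CAL[c];T=np.array(k["T"]);d=T[:3,:3]@[(uv[0]-k["cx"])/k["fx"],(uv[1]-k["cy"])/k["fy"],1]
    return T[:3,3],d
def atz(c,uv,z):
    o,d=ray(c,uv); return o+d*(z-o[2])/d[2]
def box(lo,hi): return np.array([[x,y,z] for x in(lo[0],hi[0]) for y in(lo[1],hi[1]) for z in(lo[2],hi[2])],float)
def rgb(n): return cv2.cvtColor(cv2.imread(n),cv2.COLOR_BGR2RGB)
S=8
def big(m,r): # mask crop upscaled
    x,y,w,h=r; return cv2.resize(m[y:y+h,x:x+w].astype(np.float32),None,fx=S,fy=S,interpolation=cv2.INTER_LINEAR)>.5
def render(c,boxes,r):
    m=np.zeros((r[3]*S,r[2]*S),np.uint8)
    for P in boxes:
        u=(proj(c,P)-[r[0],r[1]]+.5)*S
        cv2.fillConvexPoly(m,cv2.convexHull(np.round(u).astype(np.int32)),1)
    return m>0
def fit(f,p0,step,obs): # obs: [(cam,rect,bigmask)]; f(p)->boxes
    def cost(p):
        s=0
        for c,r,m in obs:
            n=render(c,f(p),r); s+=1-(n&m).sum()/((n|m).sum()+1)
        return s
    p=np.array(p0,float)
    for k in (1,.4,.15):
        sim=np.vstack([p]+[p+np.eye(len(p))[i]*step[i]*k for i in range(len(p))])
        o=minimize(cost,p,method="Nelder-Mead",options=dict(initial_simplex=sim,maxiter=400)); p=o.x
    return p,o.fun
def board(p):
    Rz=R.from_euler("z",p[2]).as_matrix(); t=[p[0],p[1],0]
    return [b@Rz.T+t for b in (box((-110,-110,0),(110,110,12)),box((98,-110,0),(110,110,34)),box((-110,98,0),(110,110,34)))]
def blank(p):
    Rz=R.from_euler("z",p[2]).as_matrix()
    return [box((-50,-20,12),(50,20,32))@Rz.T+[p[0],p[1],0]]
def frame(yaw,lean=np.pi/4): # file axes (columns) in world: z towards -x and up
    return (R.from_euler("z",yaw)*R.from_euler("y",-lean)).as_matrix()
def handle(p): # p = grip point xyz, yaw
    return [box((-10,-12,-35),(10,12,55))@frame(p[3]).T+p[:3]]
def masks(im,c):
    h=cv2.cvtColor(im,cv2.COLOR_RGB2HSV).astype(int);H,Sa,V=h[...,0],h[...,1],h[...,2]
    return H,Sa,V
E
python3 - <<'E'
from h import *
a=[]
for c,rs in (("top",[(215,145,100,105),(380,130,110,95)]),("side",[(215,225,150,110),(280,140,100,80)])):
    im=rgb(f"pics/{c}0.png")
    for x,y,w,h in rs:
        a.append(cv2.resize(im[y:y+h,x:x+w],(400,300),interpolation=cv2.INTER_NEAREST))
    H,Sa,V=masks(im,c)
    for p in ([(265,225),(259,194),(228,200),(415,205),(414,195),(430,165),(409,180)] if c=="top" else [(320,270),(285,275),(285,305),(352,159),(340,167),(310,180)]): print(c,p,H[p[1],p[0]],Sa[p[1],p[0]],V[p[1],p[0]])
cv2.imwrite("pics/crops.png",cv2.cvtColor(np.vstack([np.hstack(a[:2]),np.hstack(a[2:])]),cv2.COLOR_RGB2BGR))
for z in (12,): print(atz("top",(266,197),0),atz("top",(259,194),32),atz("side",(295,281),0))
E
```

```text
top (265, 225) 28 59 238
top (259, 194) 110 9 247
top (228, 200) 22 93 161
top (415, 205) 18 108 193
top (414, 195) 18 110 192
top (430, 165) 14 148 159
top (409, 180) 0 3 181
side (320, 270) 23 107 243
side (285, 275) 21 8 235
side (285, 305) 13 183 110
side (352, 159) 16 151 105
side (340, 167) 16 147 109
side (310, 180) 12 182 130
[561.08249664 221.75347612   0.        ] [566.81316787 237.12884568  32.        ] [547.64748701 221.62013885   0.        ]
```

View pics/crops.png

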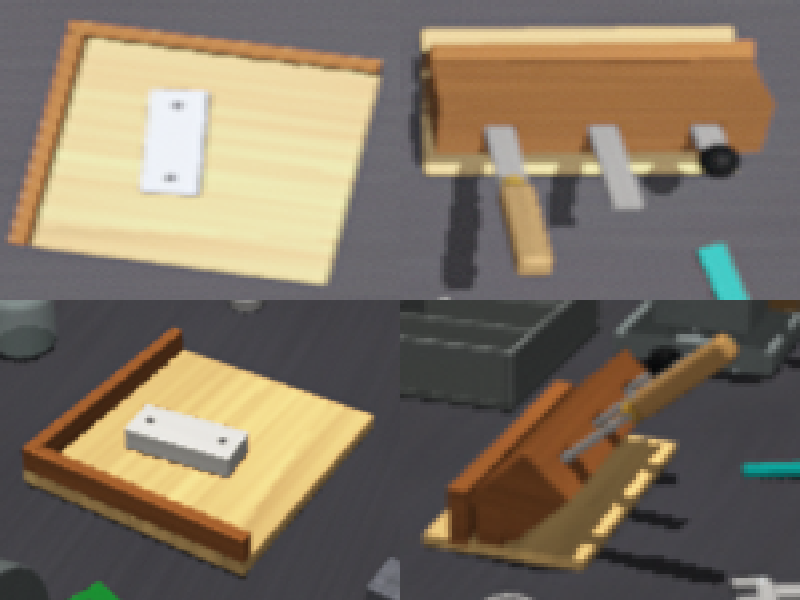

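The crops show the board, blank and file handle with clean edges: handle from (405,186) to (418,217) in the top view, and from (336,170) to (365,150) in the side view. I'll fit box models to them in both cameras.

Run:
```python
from h import *
def comp(m,seed):
    n,l=cv2.connectedComponents(m.astype(np.uint8)); return l==l[seed[1],seed[0]]
T=rgb("pics/top0.png");Sd=rgb("pics/side0.png")
H,Sa,V=masks(T,"top");h2,s2,v2=masks(Sd,"side")
rt=(210,140,115,115); rs=(210,225,160,110)
mb=comp(((Sa>45)&(V>100)),(265,225))|comp((Sa<35)&(V>185),(259,194)); 
bl=comp((Sa<35)&(V>185),(259,194))
mbs=comp((s2>60)&(h2>8)&(h2<32)&(v2>45),(320,270)); bls=comp((s2<45)&(v2>100),(285,275))
mbs=cv2.morphologyEx((mbs|bls).astype(np.uint8),cv2.MORPH_CLOSE,np.ones((5,5)))>0
for n,o in (("top",[("top",rt,big(mb,rt))]),("both",[("top",rt,big(mb,rt)),("side",rs,big(mbs,rs))])):
    p,f=fit(board,[550,222,-.12],[10,10,.08],o); print("board",n,p.round(3),f)
    if n=="top": pt=p
    o2=[("top",rt,big(bl,rt))]+([("side",rs,big(bls,rs))] if n=="both" else [])
    q,f=fit(blank,[565,237,-.05],[8,8,.1],o2)
    d=R.from_euler("z",-p[2]).as_matrix()[:2,:2]@(q[:2]-p[:2]); print("blank",q.round(3),f,"in board",d.round(1),q[2]-p[2])
hr=(398,186,28,36); hs=(332,142,38,36)
mt=comp(((H>13)&(H<27)&(Sa>70)&(V>110))&(np.arange(400)[:,None]>=186),(415,205))
ms=comp((h2>13)&(h2<28)&(s2>70)&(s2<172)&(v2>70),(352,159))
o=[("top",hr,big(mt,hr)),("side",hs,big(ms,hs))]
for y0 in (-.1,.1):
    p,f=fit(handle,[500,-150,130,y0],[10,10,10,.1],o); print("handle",p.round(3),f)
fr=frame(p[3]); tip=p[:3]-165*fr[:,2]; print("tip",tip.round(1))
v=[]
for c,im,r,m in (("top",T,hr,mt),("side",Sd,hs,ms),("top",T,rt,mb|bl),("side",Sd,rs,mbs)):
    print(c,m.sum())
```

```text
board top [ 5.57862e+02  2.25188e+02 -1.84000e-01] 0.032392042329647874
blank [ 5.67844e+02  2.41226e+02 -6.80000e-02] 0.05025453951487768 in board [ 6.9 17.6] 0.1159915638123446
board both [ 5.57517e+02  2.24210e+02 -1.85000e-01] 0.05266513754560864
blank [ 5.68124e+02  2.40114e+02 -5.90000e-02] 0.20971624705581904 in board [ 7.5 17.6] 0.12548528812792653
handle [ 5.41831e+02 -1.66765e+02  1.52111e+02 -1.82000e-01] 0.4382776230642532
handle [ 5.43355e+02 -1.64574e+02  1.50745e+02 -2.40000e-02] 0.3489662713120184
tip [ 660.  -167.4   34.1]
top 302
side 256
top 6574
side 6653
```

```bash
cat > hf.py <<'E'
from h import *
T=rgb("pics/top0.png");Sd=rgb("pics/side0.png")
p=np.array([543.3,-164.6,150.7,-.02])
out=[]
for c,im,r in (("top",T,(395,160,40,64)),("side",Sd,(300,140,70,56))):
    H,Sa,V=masks(im,c); g=cv2.resize(im[r[1]:r[1]+r[3],r[0]:r[0]+r[2]],None,fx=8,fy=8,interpolation=cv2.INTER_NEAREST)
    m=(H>13)&(H<28)&(Sa>70)&(Sa<172)&(V>70)
    mm=cv2.resize(m[r[1]:r[1]+r[3],r[0]:r[0]+r[2]].astype(np.uint8),None,fx=8,fy=8,interpolation=cv2.INTER_NEAREST)
    cs,_=cv2.findContours(mm,cv2.RETR_LIST,cv2.CHAIN_APPROX_NONE); cv2.drawContours(g,cs,-1,(255,0,255),1)
    n=render(c,handle(p),r).astype(np.uint8); cs,_=cv2.findContours(n,cv2.RETR_LIST,cv2.CHAIN_APPROX_NONE); cv2.drawContours(g,cs,-1,(0,255,0),1)
    out.append(cv2.copyMakeBorder(g[:512,:480],0,512-min(512,g.shape[0]),0,0,cv2.BORDER_CONSTANT))
cv2.imwrite("pics/hf.png",cv2.cvtColor(np.hstack(out),cv2.COLOR_RGB2BGR))
E
python3 hf.py
```

```text
(no output)
```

View pics/hf.png

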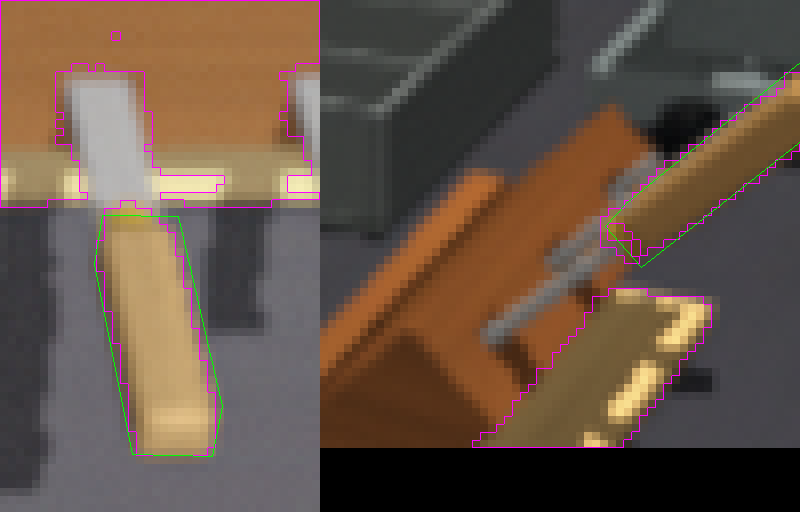

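The fit holds up. The handle is rounded, so its mask sits just inside the box outline. Estimates:
- **Grip point:** (543, -165, 151)
- **File tip:** (660, -167, 34)
- **Board:** centre (557.7, 224.8), yaw -0.185
- **Blank:** at (7, 17.6) in the board frame, 0.12 rad askew

I'll line up tool x with board +y and tool y with board +x, then travel to the blank with the fingers about half open.

>>> step_arm(
  series=[
    [0,0,-0.91,0,0,0,0],
    [0,0,-0.91,0,0,0,0],
    [0,0,-0.91,0,0,0,0],
    [0,0,-0.91,0,0,0,0],
    [0,0,-0.91,0,0,0,0],
    [0,0,-0.91,0,0,0,0],
    [0,0,0,0,0,0,0],
    [0,0,0,0,0,0,0],
  ],
)

```text
clock: 2.7
ee_pos: [230.7, -499.3, 404.7]
orientation: [-0.0, 0.771, 0.637, 0.0]
ft_force: [0.8, 0.3, 0.0]
grip_width: 0.501
finger_force: 0.0
```

>>> step_arm(
  series=[
    [0,0,0,1,0.27,0,0],
    [0,0,0,1,0.27,0,0],
    [0,0,0,1,0.27,0,0],
    [0,0,0,1,0.27,0,0],
    [0,0,0,1,0.27,0,0],
    [0,0,0,1,0.27,0,0],
    [0,0,0,1,0.27,0,0],
    [0,0,0,1,0.27,0,0],
  ],
)

```text
clock: 3.7
ee_pos: [338.8, -274.3, 404.8]
orientation: [0.0, 0.77, 0.638, 0.0]
ft_force: [0.2, -0.1, 1.1]
grip_width: 0.495
finger_force: 0.0
```

>>> step_arm(
  series=[
    [0,0,0,1,0.27,0,0],
    [0,0,0,1,0.27,0,0],
    [0,0,0,1,0.27,0,0],
    [0,0,0,1,0.27,0,0],
    [0,0,0,1,0.27,0,0],
    [0,0,0,1,0.27,0,0],
    [0,0,0,1,0.27,0,0],
    [0,0,0,1,0.27,0,0],
  ],
)

```text
clock: 4.7
ee_pos: [446.7, -50.3, 404.8]
orientation: [0.0, 0.77, 0.638, 0.0]
ft_force: [-0.2, 0.1, 0.3]
grip_width: 0.502
finger_force: 0.0
```

>>> step_arm(
  series=[
    [0,0,0,1,0.27,0,0],
    [0,0,0,1,0.27,0,0],
    [0,0,0,1,0.27,0,0],
    [0,0,0,1,0.27,0,0],
    [0,0,0,1,0.27,0,0],
    [0,0,0,1,0.27,0,0],
    [0,0,0,1,0.27,0,0],
    [0,0,0,1,0.27,0,0],
  ],
)

```text
clock: 5.7
ee_pos: [554.6, 173.6, 404.7]
orientation: [0.0, 0.77, 0.638, 0.0]
ft_force: [0.7, -0.9, 0.5]
grip_width: 0.501
finger_force: 0.0
```

>>> step_arm(
  series=[
    [0,0,0,0,0,1,0],
    [0,0,0,0,0,1,0],
    [0,0,0,0,0,1,0],
    [0,0,0,0,0,1,0],
    [0,0,0,0,0,1,0],
    [0,0,0,0,0,1,0],
    [0,0,0,0,0,0.9,0],
    [0,0,0,0,0,0,0],
  ],
)

```text
clock: 6.7
ee_pos: [553.4, 172.4, 195.7]
orientation: [-0.001, 0.77, 0.638, -0.002]
ft_force: [-0.6, 0.5, -0.3]
grip_width: 0.5
finger_force: 0.0
```

Run:
```python
from h import *
s=env.sense(); print(env.nose_length,s["ee_pos"],s["ft_force"])
a=[]
for c,r in (("top",(205,140,120,120)),("side",(205,160,170,170))):
    im=env.camera(c); cv2.imwrite(f"pics/{c}1.png",im[...,::-1]); x,y,w,h=r
    a.append(cv2.resize(im[y:y+h,x:x+w],(400,400),interpolation=cv2.INTER_CUBIC))
cv2.imwrite("pics/c1.png",np.hstack(a)[...,::-1])
```

```text
173.4 [553.44322283 172.39760237 195.65889328] [-0.63653432  0.46982737 -0.34533942]
```

View pics/c1.png

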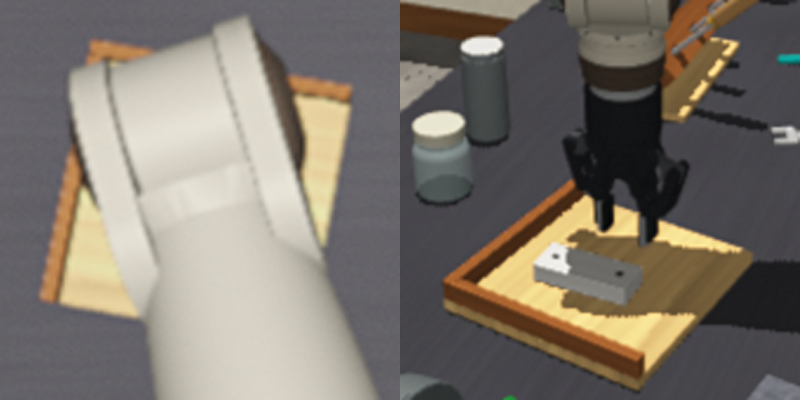

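Side view: both fingertips stand behind (-y of) the blank, just above the base, at about pixels (291,258) and (310,263). I'll check their height.

Run:
```python
from h import *
c=np.array([553.4,172.4]); X=np.array([.184,.983]);Y=np.array([.983,-.184])
for z in (16,22,28,34):
    print(z,[proj("side",[*(c+X*11+Y*s*o),z]).round(1).tolist() for s in (-1,1) for o in (21,35)])
```

```text
16 [[[305.5, 268.3]], [[310.5, 270.1]], [[290.8, 263.1]], [[286.0, 261.4]]]
22 [[[305.5, 266.3]], [[310.5, 268.1]], [[290.7, 261.0]], [[285.9, 259.3]]]
28 [[[305.4, 264.2]], [[310.5, 266.0]], [[290.7, 259.0]], [[285.9, 257.3]]]
34 [[[305.4, 262.1]], [[310.4, 263.9]], [[290.6, 256.9]], [[285.8, 255.2]]]
```

>>> step_arm(
  series=[
    [0,0,0,0,0,0.3,0],
    [0,0,0,0.4,0,0,0],
    [0,0,0,0.4,0,0,0],
    [0,0,0,0.4,0,0,0],
    [0,0,0,0.4,0,0,0],
    [0,0,0,0.4,0,0,0],
    [0,0,0,0.4,0,0,0],
    [0,0,0,0,0,0,0],
  ],
)

```text
clock: 7.8
ee_pos: [567.6, 244.4, 188.6]
orientation: [-0.0, 0.769, 0.639, 0.0]
ft_force: [-0.0, -0.6, 0.1]
grip_width: 0.498
finger_force: 0.0
```

>>> step_arm(
  series=[
    [0,0,0,0.3,0,0,0],
    [0,0,0,0.2,0,0,0],
    [0,0,0,0.1,0,0,0],
    [0,0,0,0,0,0,0],
  ],
)

```text
clock: 8.3
ee_pos: [570.8, 261.3, 188.7]
orientation: [-0.0, 0.769, 0.639, 0.0]
ft_force: [0.7, -0.3, -0.5]
grip_width: 0.5
finger_force: 0.0
```

>>> step_arm(
  series=[
    [0,0,0,0.1,0,0,0],
    [0,0,0,0.1,0,0,0],
  ],
)

```text
clock: 8.55
ee_pos: [571.9, 267.0, 188.7]
orientation: [0.0, 0.77, 0.639, -0.0]
ft_force: [0.9, -1.3, -0.1]
grip_width: 0.496
finger_force: 0.6
```

>>> step_arm(
  series=[
    [0,0,0,0.07,0,0,0],
  ],
)

```text
clock: 8.68
ee_pos: [572.3, 269.2, 188.7]
orientation: [0.0, 0.769, 0.639, -0.0]
ft_force: [-0.3, -1.1, 0.6]
grip_width: 0.499
finger_force: 0.6
```

>>> step_arm(
  series=[
    [0,0,0,0.06,0,0,0],
  ],
)

```text
clock: 8.8
ee_pos: [572.5, 270.1, 188.7]
orientation: [0.001, 0.77, 0.639, -0.001]
ft_force: [-1.9, -12.5, 4.1]
grip_width: 0.496
finger_force: 6.6
```

>>> step_arm(
  series=[
    [0,0,0,0.03,0,0,0],
    [0,0,0,-0.75,0,0,0],
    [0,0,0,0,-0.9,-0.25,-1],
    [0,0,0,0,-1,0,-1],
    [0,0,0,0,-1,0,-1],
    [0,0,0,0.8,0,0,-1],
    [0,0,0,0.9,0,0,-1],
    [0,0,0,0,0,0,-1],
  ],
)

```text
clock: 9.8
ee_pos: [492.5, 316.3, 196.2]
orientation: [-0.0, 0.769, 0.639, 0.0]
ft_force: [-0.1, -0.4, -0.1]
grip_width: -0.001
finger_force: 0.0
```

```bash
cat > st.py <<'E'
from h import *
B=np.array([557.7,224.8]); s=env.sense(); d=R.from_euler("z",.185).as_matrix()[:2,:2]@(s["ee_pos"][:2]-B)
print("tool in board",d.round(1),s["ee_pos"].round(1),s["ft_force"].round(1),s["joint_positions"].round(2))
im=env.camera("side"); x,y,w,h=205,160,170,170
cv2.imwrite("pics/last.png",im[...,::-1]); cv2.imwrite("pics/c2.png",cv2.resize(im[y:y+h,x:x+w],(560,560),interpolation=cv2.INTER_CUBIC)[...,::-1])
E
python3 st.py
```

```text
tool in board [-80.9  78. ] [492.5 316.3 196.2] [-0.1 -0.4 -0.1] [ 0.57  0.19 -0.11  1.27  0.    2.33]
```

View pics/c2.png

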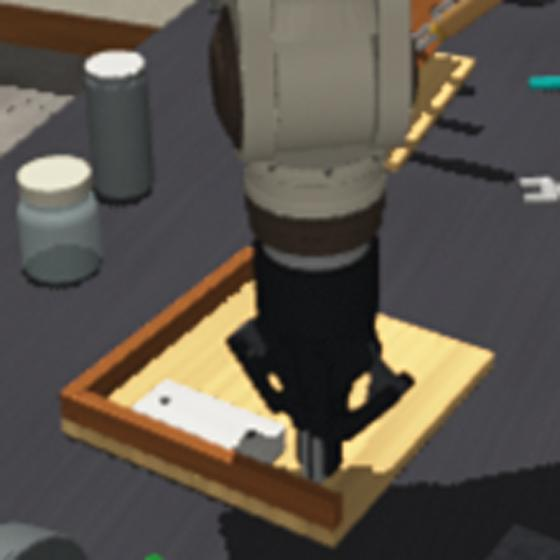

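The blank lies along the side fence, and the shut fingers stand just off its near end at about crop pixel (318,460). I'll push towards the far fence.

>>> step_arm(
  series=[
    [0,0,0,0,0.35,0,-1],
    [0,0,0,0,0.35,0,-1],
    [0,0,0,0,0.35,0,-1],
    [0,0,0,0,0.35,0,-1],
    [0,0,0,0,0.3,0,-1],
    [0,0,0,0,0.1,0,-1],
  ],
)

```text
clock: 10.6
ee_pos: [546.0, 305.5, 196.0]
orientation: [-0.0, 0.77, 0.639, -0.0]
ft_force: [-5.6, -2.6, 4.5]
grip_width: -0.003
finger_force: 2.8
```

>>> step_arm(
  series=[
    [0,0,0,0,0.06,0,-1],
  ],
)

```text
clock: 10.72
ee_pos: [547.3, 305.3, 196.0]
orientation: [-0.0, 0.769, 0.639, -0.001]
ft_force: [-5.4, -2.8, 3.2]
grip_width: -0.004
finger_force: 2.7
```

>>> step_arm(
  series=[
    [0,0,0,0,0.06,0,-1],
  ],
)

```text
clock: 10.85
ee_pos: [548.9, 305.0, 196.1]
orientation: [-0.0, 0.769, 0.639, -0.001]
ft_force: [-4.9, -2.1, 2.7]
grip_width: -0.001
finger_force: 2.6
```

>>> step_arm(
  series=[
    [0,0,0,0,0.1,0,-1],
  ],
)

```text
clock: 10.98
ee_pos: [551.8, 304.5, 196.1]
orientation: [-0.0, 0.769, 0.639, -0.001]
ft_force: [-4.1, -3.4, 3.0]
grip_width: 0.001
finger_force: 2.4
```

>>> step_arm(
  series=[
    [0,0,0,0,0.06,0,-1],
  ],
)

```text
clock: 11.1
ee_pos: [553.7, 304.2, 196.1]
orientation: [-0.0, 0.769, 0.639, -0.0]
ft_force: [-4.5, -2.2, 3.1]
grip_width: -0.0
finger_force: 2.5
```

>>> step_arm(
  series=[
    [0,0,0,0,0.05,0,-1],
  ],
)

```text
clock: 11.22
ee_pos: [555.1, 303.9, 196.1]
orientation: [-0.0, 0.769, 0.639, -0.0]
ft_force: [-4.2, -2.5, 3.0]
grip_width: -0.003
finger_force: 2.4
```

>>> step_arm(
  series=[
    [0,0,0,0,0.05,0,-1],
  ],
)

```text
clock: 11.35
ee_pos: [556.6, 303.6, 196.1]
orientation: [-0.0, 0.769, 0.639, -0.0]
ft_force: [-4.9, -2.2, 3.1]
grip_width: -0.002
finger_force: 2.4
```

>>> step_arm(
  series=[
    [0,0,0,0,0.06,0,-1],
  ],
)

```text
clock: 11.48
ee_pos: [558.0, 303.3, 196.0]
orientation: [-0.0, 0.769, 0.639, -0.001]
ft_force: [-12.1, -1.3, 4.8]
grip_width: 0.002
finger_force: 6.3
```

>>> step_arm(
  series=[
    [0,0,0,0,0.06,0,-1],
  ],
)

```text
clock: 11.6
ee_pos: [558.8, 303.1, 195.9]
orientation: [-0.002, 0.769, 0.639, -0.002]
ft_force: [-18.4, -0.8, 9.9]
grip_width: 0.002
finger_force: 10.5
```

>>> step_arm(
  series=[
    [0,0,0,0,0.05,0,-1],
  ],
)

```text
clock: 11.72
ee_pos: [559.4, 303.1, 195.9]
orientation: [-0.002, 0.769, 0.639, -0.003]
ft_force: [-24.6, 0.8, 11.8]
grip_width: -0.001
finger_force: 13.9
```

The far fence is reached (25 N on it). Next I back off, rise and head towards the rack, checking the blank on the way.

>>> step_arm(
  series=[
    [0,0,0,0,-0.7,0,-1],
    [0,0,0,0,0,-1,-1],
    [0,0,0,0,0,-1,-1],
    [0,0,0,0,0,-1,-1],
    [0,0,0,0,0,-1,-1],
    [0,0,0,0,0,-1,-1],
    [0,0,0,0,0,-1,-1],
    [0,0,0,0,0,-0.95,-1],
  ],
)

```text
clock: 12.72
ee_pos: [541.4, 306.9, 405.8]
orientation: [0.0, 0.769, 0.639, 0.001]
ft_force: [0.5, 0.6, -0.1]
grip_width: -0.001
finger_force: 0.0
```

>>> step_arm(
  series=[
    [0,0,0,-0.965,0.19,0,0.2],
    [0,0,0,-0.965,0.19,0,0.2],
    [0,0,0,-0.965,0.19,0,0.2],
    [0,0,0,-0.965,0.19,0,0.2],
    [0,0,0,-0.965,0.19,0,0.2],
    [0,0,0,-0.965,0.19,0,0.2],
    [0,0,0,-0.965,0.19,0,0.2],
    [0,0,0,-0.965,0.19,0,0.2],
  ],
)

```text
clock: 13.72
ee_pos: [543.6, 69.7, 404.9]
orientation: [0.0, 0.769, 0.639, 0.001]
ft_force: [-0.3, -0.3, -0.4]
grip_width: 0.599
finger_force: 0.0
```

```bash
python3 st.py
python3 - <<'E'
from h import *
im=env.camera("top"); cv2.imwrite("pics/top2.png",im[...,::-1])
def comp(m,seed):
    n,l=cv2.connectedComponents(m.astype(np.uint8)); return l==l[seed[1],seed[0]]
H,Sa,V=masks(im,"top"); rt=(210,140,115,115)
e=proj("top",[619,292.7,32])[0].round().astype(int)
bl=comp((Sa<35)&(V>170),e); q,f=fit(blank,[619,293,-.18],[5,5,.06],[("top",rt,big(bl,rt))])
d=R.from_euler("z",.185).as_matrix()[:2,:2]@(q[:2]-[557.7,224.8]); print(bl.sum(),q.round(3),f,d.round(1),q[2]+.185)
a=[cv2.resize(im[145:250,210:315],(400,400),interpolation=cv2.INTER_CUBIC),cv2.resize(rgb("pics/last.png")[230:330,215:365],(400,400),interpolation=cv2.INTER_CUBIC)]
cv2.imwrite("pics/c3.png",np.hstack(a)[...,::-1])
E
```

```text
tool in board [  14.7 -155. ] [543.6  69.7 404.9] [-0.3 -0.3 -0.4] [ 0.13  0.08  0.17  1.66 -0.    1.88]
543 [ 6.20270e+02  2.94027e+02 -1.83000e-01] 0.06497236371518367 [48.8 79.6] 0.0018903116347229187
```

View pics/c3.png

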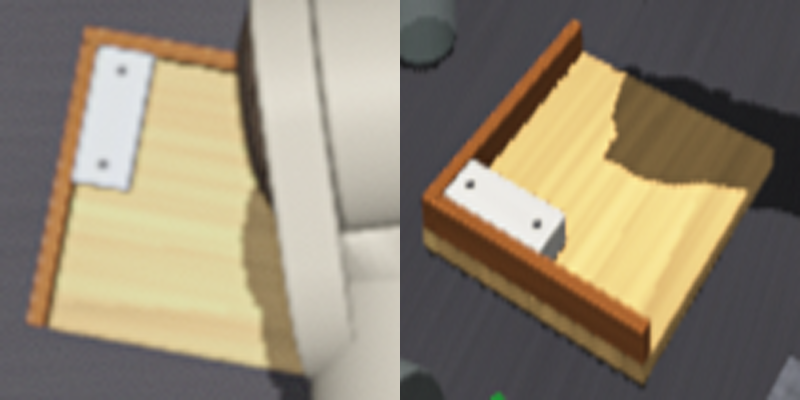

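The blank is flush in the corner in both views. The fit gives (48.8, 79.6) in the board frame and 0.002 rad off square. Next is the file.

>>> step_arm(
  series=[
    [0,0,0,-0.965,0.19,0,0.2],
    [0,0,0,-0.965,0.19,0,0.2],
    [0,0,0,-0.965,0.19,0,0.2],
    [0,0,0,-0.965,0.19,0,0.2],
    [0,0,0,-0.965,0.19,0,0.2],
    [0,0,0,-0.965,0.19,0,0.2],
    [0,0,0,-0.965,0.19,0,0.2],
    [0,0,0,-0.965,0.19,0,0.2],
  ],
)

```text
clock: 14.82
ee_pos: [546.1, -165.8, 404.7]
orientation: [0.0, 0.769, 0.639, 0.0]
ft_force: [0.3, -0.0, -0.0]
grip_width: 0.6
finger_force: 0.0
```

>>> step_arm(
  series=[
    [0,0,-1,0,0,0,0.2],
    [0,0,-1,0,0,0,0.2],
    [0,0,-1,0,0,0,0.2],
    [0,0,-1,0,0,0,0.2],
    [0,0,-1,0,0,0,0.2],
    [0,0,-1,0,0,0,0.2],
    [0,0,-1,0,0,0,0.2],
    [0,0,-1,0,0,0,0.2],
  ],
)

```text
clock: 15.82
ee_pos: [546.2, -164.8, 404.7]
orientation: [0.0, 0.176, 0.984, 0.0]
ft_force: [-0.4, 0.1, -0.1]
grip_width: 0.606
finger_force: 0.0
```

>>> step_arm(
  series=[
    [0,0,-1,0,0,0,0.2],
    [0,0,-1,0,0,0,0.2],
    [0,0,0,0,0,0,0.2],
  ],
)

```text
clock: 16.2
ee_pos: [546.0, -164.9, 404.7]
orientation: [0.0, 0.006, 1.0, -0.0]
ft_force: [0.3, 0.1, 1.1]
grip_width: 0.6
finger_force: 0.0
```

>>> step_arm(
  series=[
    [0,0,0,-0.93,0,0.15,0.2],
    [0,0,0,-0.93,0,0.15,0.2],
    [0,0,0,-0.93,0,0.15,0.2],
    [0,1,0,0,0,0,0.2],
    [0,1,0,0,0,0,0.2],
    [0,0,0,0,0,0,0.2],
  ],
)

```text
clock: 16.95
ee_pos: [631.4, -166.2, 387.2]
orientation: [-0.176, 0.007, 0.984, 0.001]
ft_force: [0.5, 0.4, -1.1]
grip_width: 0.601
finger_force: 0.0
```

```bash
cat > g.py <<'E'
from h import *
s=env.sense(); q=s["orientation"]; M=R.from_quat([*q[1:],q[0]]).as_matrix()
g=s["ee_pos"]+155*M[:,2]; G=np.array([543.3,-164.6,150.7])
print("axes",M.round(3).tolist(),"grasp",g.round(1),"delta in tool (rows of 30)",((G-g)@M/30).round(2),s["joint_positions"].round(2),s["ft_force"].round(1),s["clock"])
E
python3 g.py
```

```text
axes [[-0.938, 0.013, -0.347], [0.013, 1.0, 0.005], [0.347, -0.0, -0.938]] grasp [ 577.6 -165.5  241.8] delta in tool (rows of 30) [0.02 0.01 3.25] [-0.24  0.59  0.75  2.08 -0.08 -0.22] [ 0.5  0.4 -1.1] 16.95
```

>>> step_arm(
  series=[
    [0,0,0,0,0,0.8,0.2],
    [0,0,0,0,0,0.8,0.2],
    [0,0,0,0,0,0.6,0.2],
    [0,0,0,0,0,0,0.2],
  ],
)

```text
clock: 17.45
ee_pos: [606.1, -165.9, 329.4]
orientation: [-0.172, 0.006, 0.985, 0.001]
ft_force: [0.1, 0.3, 0.9]
grip_width: 0.6
finger_force: 0.0
```

```bash
python3 g.py
python3 - <<'E'
from h import *
im=env.camera("side"); cv2.imwrite("pics/c4.png",cv2.resize(im[100:220,280:400],(560,560),interpolation=cv2.INTER_CUBIC)[...,::-1])
E
```

```text
axes [[-0.941, 0.013, -0.339], [0.012, 1.0, 0.003], [0.339, -0.001, -0.941]] grasp [ 553.6 -165.3  183.6] delta in tool (rows of 30) [-0.05  0.02  1.15] [-0.25  0.48  0.48  1.91 -0.08 -0.23] [0.1 0.3 0.9] 17.45
```

View pics/c4.png

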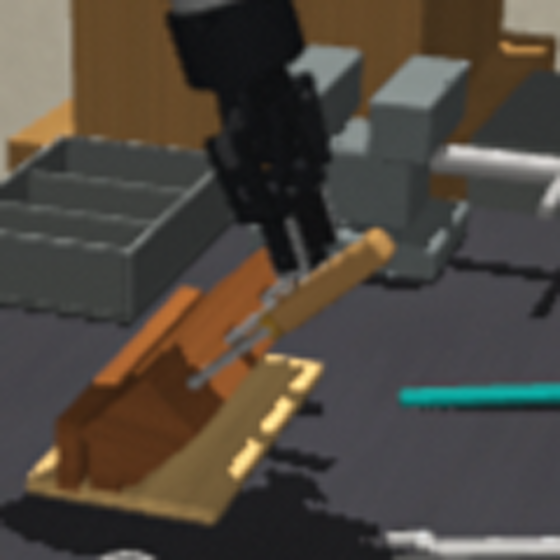

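The fingers are about to straddle the handle around crop pixel (310,275). I'll go down the rest of the way and close.

>>> step_arm(
  series=[
    [0,0,0,0,0,0.6,0.2],
    [0,0,0,-0.05,0,0.55,0.2],
    [0,0,0,0,0,0,0.2],
  ],
)

```text
clock: 17.88
ee_pos: [596.3, -165.9, 296.7]
orientation: [-0.173, 0.006, 0.985, 0.001]
ft_force: [-0.1, 0.9, -0.0]
grip_width: 0.601
finger_force: 0.0
```

>>> step_arm(
  series=[
    [0,0,0,0,0,0,-1],
    [0,0,0,0,0,0,-1],
    [0,0,0,0,0,0,-1],
    [0,0,0,0,0,0,-1],
    [0,0,0,0,0,0,-1],
  ],
)

```text
clock: 18.5
ee_pos: [596.5, -165.7, 297.4]
orientation: [-0.173, 0.005, 0.985, 0.001]
ft_force: [0.3, 2.3, 5.5]
grip_width: 0.273
finger_force: 59.2
```

```bash
python3 g.py
```

```text
axes [[-0.94, 0.01, -0.34], [0.009, 1.0, 0.004], [0.34, 0.0, -0.94]] grasp [ 543.7 -165.1  151.6] delta in tool (rows of 30) [0.   0.02 0.03] [-0.26  0.45  0.38  1.84 -0.08 -0.23] [0.3 2.3 5.5] 18.5
```

Gripped, at 23 mm and 59 N. Now I draw it along the slant.

>>> step_arm(
  series=[
    [0,0,0,0.18,0,-0.085,-1],
    [0,0,0,0.27,0,-0.127,-1],
    [0,0,0,0.36,0,-0.17,-1],
  ],
)

```text
clock: 18.88
ee_pos: [577.2, -165.7, 315.6]
orientation: [-0.174, 0.005, 0.985, 0.001]
ft_force: [1.9, 0.8, -1.0]
grip_width: 0.268
finger_force: 58.4
```

>>> step_arm(
  series=[
    [0,0,0,0.45,0,-0.21,-1],
    [0,0,0,0.45,0,-0.21,-1],
    [0,0,0,0.45,0,-0.21,-1],
    [0,0,0,0.45,0,-0.21,-1],
    [0,0,0,0.45,0,-0.21,-1],
    [0,0,0,0.45,0,-0.21,-1],
    [0,0,0,0,0,0,-1],
    [0,0,0,0,0,0,-1],
  ],
)

```text
clock: 19.88
ee_pos: [514.3, -165.1, 378.2]
orientation: [-0.174, 0.005, 0.985, 0.001]
ft_force: [-0.3, 0.2, -0.8]
grip_width: 0.272
finger_force: 58.4
```

```bash
python3 g.py
python3 - <<'E'
from h import *
im=env.camera("side"); cv2.imwrite("pics/c5.png",cv2.resize(im[70:220,280:430],(560,560),interpolation=cv2.INTER_CUBIC)[...,::-1])
E
```

```text
axes [[-0.94, 0.011, -0.342], [0.01, 1.0, 0.004], [0.342, 0.0, -0.94]] grasp [ 461.3 -164.6  232.6] delta in tool (rows of 30) [-3.5   0.03  1.63] [-0.29  0.26  0.29  1.94 -0.09 -0.26] [-0.3  0.2 -0.8] 19.875
```

View pics/c5.png

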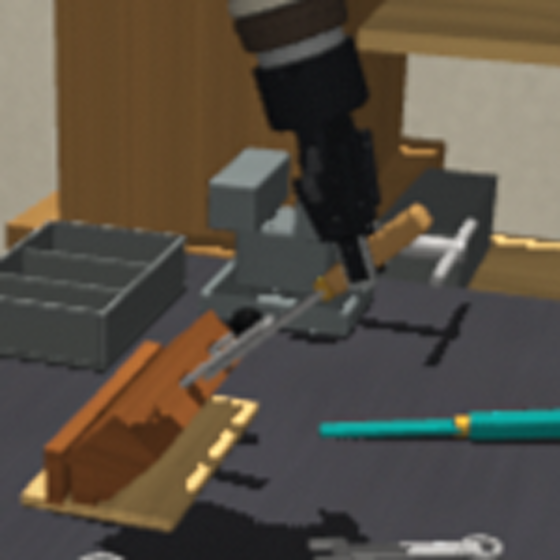

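The file is out of the rack and held, with its blade tip clear at crop pixel (185,383). I'll lift it a little, then pitch it level.

>>> step_arm(
  series=[
    [0,0,0,0.34,0,-0.94,-1],
    [0,0,0,0.34,0,-0.94,-1],
    [0,-0.75,0,0,0,0,-1],
    [0,-0.75,0,0,0,0,-1],
    [0,-0.75,0,0,0,0,-1],
    [0,-0.75,0,0,0,0,-1],
    [0,-0.75,0,0,0,0,-1],
    [0,-0.75,0,0,0,0,-1],
  ],
)

```text
clock: 20.92
ee_pos: [514.5, -165.1, 438.0]
orientation: [0.218, 0.005, 0.976, -0.001]
ft_force: [-0.4, 0.2, -1.2]
grip_width: 0.264
finger_force: 58.7
```

```bash
cat > e.py <<'E'
from h import *
s=env.sense(); q=s["orientation"]; M=R.from_quat([*q[1:],q[0]]).as_matrix()
M0=np.array([[-.94,.01,-.34],[.009,1,.004],[.34,0,-.94]]); u,_,v=np.linalg.svd(M0); M0=u@v
F=M@M0.T@frame(-.01); g=s["ee_pos"]+155*M[:,2]; bl=g-105*F[:,2]
print("file axes x,z",F[:,0].round(3),F[:,2].round(3),"blade",bl.round(1),s["ee_pos"].round(1),"grip",s["grip_width"],s["finger_force"])
for n,D in (("xy",[619.5-bl[0],293.3-bl[1],0]),("z",[0,0,150-bl[2]])): print(n,np.round(D,1),(np.array(D)@M/30).round(2))
print(s["joint_positions"].round(2),s["clock"])
E
python3 e.py
```

```text
file axes x,z [-0.001 -0.     1.   ] [-1.     0.011 -0.001] blade [ 685.4 -166.8  297.8] [ 514.5 -165.1  438. ] grip 0.26449194587210406 58.721027970314026
xy [-65.9 460.1   0. ] [ 2.13 15.31 -1.  ]
z [   0.     0.  -147.8] [ 2.1  -0.    4.46]
[-0.34 -0.18 -0.06  1.27  0.14 -0.3 ] 20.925
```

>>> step_arm(
  series=[
    [0,0,0,0.133,0.957,-0.063,-1],
    [0,0,0,0.133,0.957,-0.063,-1],
    [0,0,0,0.133,0.957,-0.063,-1],
    [0,0,0,0.133,0.957,-0.063,-1],
    [0,0,0,0.133,0.957,-0.063,-1],
    [0,0,0,0.133,0.957,-0.063,-1],
    [0,0,0,0.133,0.957,-0.063,-1],
    [0,0,0,0.133,0.957,-0.063,-1],
  ],
)

```text
clock: 21.92
ee_pos: [481.3, 66.0, 438.0]
orientation: [0.216, 0.005, 0.976, -0.001]
ft_force: [-0.1, 0.5, -0.3]
grip_width: 0.268
finger_force: 58.8
```

>>> step_arm(
  series=[
    [0,0,0,0.133,0.957,-0.063,-1],
    [0,0,0,0.133,0.957,-0.063,-1],
    [0,0,0,0.133,0.957,-0.063,-1],
    [0,0,0,0.133,0.957,-0.063,-1],
    [0,0,0,0.133,0.957,-0.063,-1],
    [0,0,0,0.133,0.957,-0.063,-1],
    [0,0,0,0.133,0.957,-0.063,-1],
    [0,0,0,0.133,0.957,-0.063,-1],
  ],
)

```text
clock: 22.92
ee_pos: [448.4, 296.2, 438.2]
orientation: [0.216, 0.005, 0.976, -0.001]
ft_force: [0.0, -0.1, -1.5]
grip_width: 0.271
finger_force: 58.8
```

>>> step_arm(
  series=[
    [0,0,0,0.26,0,0.56,-1],
    [0,0,0,0.26,0,0.56,-1],
    [0,0,0,0.26,0,0.56,-1],
    [0,0,0,0.26,0,0.56,-1],
    [0,0,0,0.26,0,0.56,-1],
    [0,0,0,0.26,0,0.56,-1],
    [0,0,0,0.26,0,0.56,-1],
    [0,0,0,0,0,0,-1],
  ],
)

```text
clock: 23.92
ee_pos: [448.4, 294.7, 307.3]
orientation: [0.215, 0.005, 0.977, -0.002]
ft_force: [0.1, 0.3, -1.4]
grip_width: 0.266
finger_force: 58.8
```

```bash
python3 e.py
python3 - <<'E'
from h import *
a=[]
for c,r in (("top",(200,130,130,130)),("side",(200,160,180,180))):
    im=env.camera(c); cv2.imwrite(f"pics/{c}3.png",im[...,::-1]); x,y,w,h=r
    a.append(cv2.resize(im[y:y+h,x:x+w],(400,400),interpolation=cv2.INTER_CUBIC))
cv2.imwrite("pics/c6.png",np.hstack(a)[...,::-1])
for z in (150,): print(proj("top",[[619.5,293.3,z],[680,293.3,z],[555,293.3,z]]).round(),proj("side",[[619.5,293.3,z],[680,293.3,z],[555,293.3,z]]).round())
E
```

```text
file axes x,z [0.004 0.002 1.   ] [-1.     0.011  0.004] blade [618.6 292.7 166.2] [448.4 294.7 307.3] grip 0.26638889337044525 58.834969997406006
xy [0.9 0.6 0. ] [-0.03  0.02  0.01]
z [  0.    0.  -16.2] [0.23 0.   0.49]
[ 0.63 -0.17 -0.3   1.09 -0.26  0.6 ] 23.925
[[230. 169.]
 [230. 145.]
 [230. 195.]] [[249. 236.]
 [224. 231.]
 [277. 242.]]
```

View pics/c6.png

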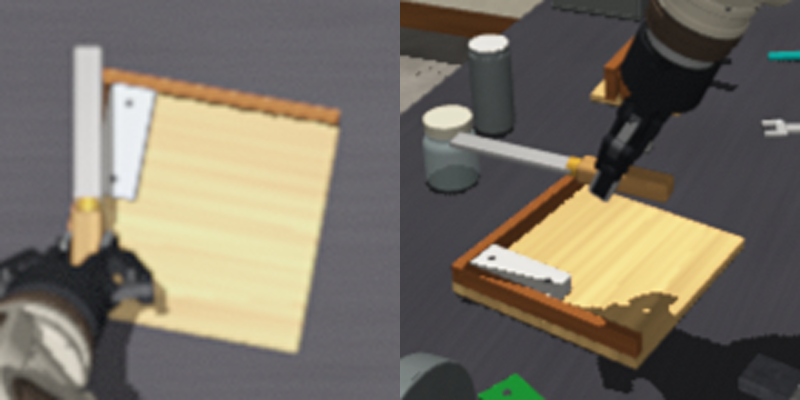

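The file is level, with its blade directly above the blank, and the blank is still flush. The blade is at about 166 mm, so I lower it about 40 mm to a hand's breadth and let it settle.

>>> step_arm(
  series=[
    [0,0,0,0.18,0,0.4,-1],
    [0,0,0,0.18,0,0.4,-1],
    [0,0,0,0.18,0,0.4,-1],
    [0,0,0,0,0,0,-1],
    [0,0,0,0,0,0,-1],
    [0,0,0,0,0,0,-1],
    [0,0,0,0,0,0,-1],
    [0,0,0,0,0,0,-1],
  ],
)

```text
clock: 25.02
ee_pos: [449.3, 295.0, 270.0]
orientation: [0.217, 0.005, 0.976, -0.001]
ft_force: [0.8, 0.1, -1.5]
grip_width: 0.27
finger_force: 58.8
```

```bash
python3 e.py; python3 -c "
from station import env
print(abs(env.sense()['dq']).max()); print(env.sign_off())"
```

```text
file axes x,z [ 0.002 -0.     1.   ] [-1.     0.011  0.002] blade [619.9 293.2 129.4] [449.3 295.  270. ] grip 0.27043145630231197 58.84020209312439
xy [-0.4  0.1  0. ] [ 0.01  0.   -0.01]
z [ 0.   0.  20.6] [-0.29  0.   -0.62]
[ 0.63 -0.16 -0.36  1.01 -0.26  0.6 ] 25.025
0.0023814129021587104
the job is handed in; nothing more can be done
None
```

I handed the job in at about 25 s: the blank is flush in the fence corner, and the file is held level about 130 mm above the bench, over the middle of the blank. The sign-off gave no verdict, so these are my own measurements.

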